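Slide a blister pack off its display peg over a sprung flap

TASK

Take the blister pack off the display peg of the white dispenser without picking it up: gently press it down with the fingertips so that the sprung flap under it drops to its stop and the pack's hang-hole end rises clear of the peg's upturned tip, and with the flap still held down slide the pack forwards off the peg. Push it on until it lies flat in the dispenser's tray, let the flap swing back up level, and leave everything else on the bench undisturbed.

Things in the scene. Friction and masses are not known exactly. Their poses are not given: they have to be found in the camera images.
- dispenser: Fixed white dispenser, 368 x 106 mm. Origin on the bench under the flap's hinge line, midway across; z up, x along it towards its grey back plate (x = 70 to 78 mm, 125 mm high); the pack leaves towards -x. From +x to -x: back plate, peg, hinge beam (x 0 to 12 mm, top z = 80), flap, tray. Side cheeks, 96 mm apart inside, run from x = 50 to -90 mm, tops at z = 88.
- peg_tip (a point): Top of the upturned tip of the steel display peg, 91 mm above the bench. The peg is an 8 mm rod from the back plate along the dispenser's middle line, its top at z = 80 mm, turned straight up at dispenser x = 36 mm; the tip stands 11 mm above the rod's top.
- flap (a joint): Angle of the aluminium flap, rad: 0 level, grows as its free edge goes down, firm stop at 0.52. Hinge line: dispenser's y axis at x = 0, z = 80 mm. With the pack on it, pressed 42 mm from the hinge, it takes 2 to 3 N at level and 5 to 6 N near the stop; there the force rises sharply. Springs back by itself once nothing holds it down.
- flap_lip (a point): Middle of the flap's free edge, on its top face: 90 mm from the hinge line, 80 mm above the bench when level. The flap is 92 mm wide, 4 mm thick.
- tray (a point): Centre of the tray's inner floor, 4 mm above the bench. Open-topped tray, part of the dispenser, inside from dispenser x = -66 mm (a 24 mm high cross wall under the flap) to -285 mm (end wall), 96 mm wide, side and end walls 30 mm high. The pack must end flat in here.
- pack_center (a point): Middle of the card (half-way through its thickness) of the blister pack to take: brown cardboard card 162 x 90 x 4 mm, 90 to 160 g, lying level on flap and peg. x along it towards the hang hole (as dispenser x), z up. Clear rigid blister: pack x = -76 to -31 mm, 66 mm wide, 16 mm high; push on its wall at x = -31. Bare card from there to the hole. Over 45 N crushes it.
- pack_eye (a point): Centre of the pack's 20 mm square hang hole, 64 mm from the pack's centre along its +x; the peg's tip stands in it at the start. The card ends 17 mm beyond it.
- vial0: Bystander. Vial with red cap, 28 mm wide, 55 mm high; origin under its centre.
- vial1: Bystander. Vial with blue cap, same size.
- vial2: Bystander. Vial with yellow cap, same size.
- tube_rack: Bystander. Clear tube rack, 120 x 85 x 44 mm with caps; origin under its centre.
- beaker: Bystander. Glass beaker, 60 mm wide, 75 mm high.
- tweezers: Bystander. Steel tweezers lying flat, 130 mm long.
- spare_pack: Bystander. A second blister pack of the same kind lying on the bench; not to be moved.
Mind the look-alikes: they are no part of the job. What is shaped like the part that bears pack_center but green or turquoise is not meant.

How it is judged (in metres and radians):
On the way, in this order (a step that is already met when the one before it is completed fails the run):
1. the flap is pressed down and the pack's hang hole is above the peg's tip (value of joint flap above 0.4 rad and z of pack_eye in the frame of dispenser above 0.093 m), for 0.1 s.
2. with the flap still held down, the hang hole is slid at least 30 mm forwards of the peg's tip (value of joint flap above 0.3 rad and x of pack_eye in the frame of dispenser below 0.006 m), for 0.05 s.
At the end, for the whole second after the job is handed in: The pack lies flat (within 0.1 rad, face up) and at rest on the tray floor between the tray's walls, none of it on the flap, and the flap has swung back level (below 0.06 rad) (value of joint flap below 0.06 rad and x of pack_center in the frame of dispenser between -0.215 and -0.14 m and z of pack_center in the frame of dispenser between 0.002 and 0.012 m and angle between pack_center's own z axis and vertical below 0.1 rad and linear speed of pack below 0.02 m/s); the robot touches nothing.
It fails at once if the pack is picked up (its centre rises more than 20 mm above where it lay) (z of pack_center in the frame of dispenser above 0.102 m).
It fails at once if the pack is pressed so hard (over 45 N) that it is crushed (contact force between the fingers and pack above 45 N).
It fails at once if a bystander is moved by more than 20 mm (distance of any of vial0, vial1, vial2, tube_rack, beaker, tweezers, spare_pack from where it was at the start of the episode above 0.02 m).
It also fails if it takes over 54 s, if anything falls off the work surface, if the arm or the gripper's body presses on something with over 40 N, if the wrist force passes 120 N, or if a joint passes its speed limit or range.

ROBOT

A 6-joint arm with a two-finger parallel gripper is mounted at the origin on the work surface. World frame = base frame: x ahead of the robot, y to its left, z up, the work surface at z = 0. Lengths are in m, angles in degrees, forces in N, time in s.
With the tool pointing down it reaches from about 0.4 to 0.825 m from the base axis. Payload 7 kg.
Tool frame: the origin (TCP) lies at the very end of the fingers, on their centre line; the grasp point (between the pads) lies 19 mm behind it (ctrl.hold_point_z is the distance from the TCP to the grasp point, in m); z points along the fingers, y is the line along which they close (so a half turn about z gives the same grasp; the last joint's range is limited). The gripper opens to 88 mm and grips with 3 to 60 N. Pads are 19 mm wide; open, the fingers measure 130 mm over their backs; the gripper's body (78 mm by 193 mm) begins 47 mm behind the grasp point.
Start: joints at [-53.967, 20.546, 0.682, 0, -70.136, -16.507], TCP at [0.226, -0.636, 0.196] pointing down, gripper open.
Joint ranges: [-176.03, 176.03], [-82.01, 121.73], [-58.28, 71.71], [-173.87, 95.51], [-174.79, -0.11], [-173.66, 173.66]. Speed limits (degrees/s): [136.94, 136.94, 172.46, 180, 180, 180].

INTERFACE

Orientations are given as [roll, pitch, yaw] about the fixed x, y, z axes, in that order (R = Rz(yaw) Ry(pitch) Rx(roll)).
In Python, from plant import sensors, viewer, workorder, ctrl gives the robot as it stands.
- The arm moves only by the shell command python3 -m pendant 'ROWS'. ROWS is JSON, a list of rows, each a list of 3 entries, a list of its own where there are three numbers: the opening, from -1 (shut) to 1 (fully open), so that 0 is half open, then the shift along the tool's x, y, z in m, then the turn, a rotation vector about the tool's x, y, z in degrees. A call has 1 to 10 rows; each row is the pose to reach, as a shift and turn from the pose commanded when the call began, along the tool's axes at that moment; what a row does not reach only later rows make up. A row lasts 1/12 s, in which the tool goes at most 41.7 mm and 7.16 degrees, less where a joint would pass 70% of its speed; a pose out of reach is approached as far as the arm can. A call with a gripper value outside its range is refused whole. The fingers move at their own pace and stop on an object; the grip force is fixed at half the most. Time passes only in rows, so rows that repeat a pose let the fingers close. It gives the time, the measured TCP pose, the force, the opening and the grip force at its end, in the units of the state.
- sensors.get_obs(): the state, without advancing time (a new reading comes with each control period).
- viewer.snapshot(name): name is "scene" or "top" or "wrist"; returns the picture (420x560x3 uint8, red, green, blue); there is no depth.
- viewer.camera_params(name): a dict with "fx", "fy", "cx", "cy" (pixels), "extrinsics" (4x4, takes a point from world to camera coordinates). Camera axes: x right, y up, looking along -z (the intrinsics and any distortion apply to the point x, -y, -z); pixel columns grow to the right and rows downward; lengths in m; the calibration is good to about 2 mm. A picture is of the moment at which its call begins: read the wrist's pose just before it. camera_params takes no time and is no camera call; for the wrist camera it gives the pose at the moment of the call.
- workorder.close_job(): hands the job in; it is judged then, once.
The state is a dict: "clock": time; "joint_pos": joint angles; "qvel": joint speeds; "tau": joint torques, N m; "tool_pos": TCP position; "orientation": TCP orientation; "force": force on the tool from outside, world axes, zero at the start; "moment": the same for the moment, N m; "opening": finger opening in m; "gripper_force": force on a finger pad.
Only numpy, scipy, OpenCV 4.12 (cv2) and the standard library are available. Lean on these libraries where they do the work, as an engineer would, in place of code of your own. Each camera call takes 0.05 s, during which the arm holds its last target. There are 200 camera calls.

## Working session

There is one attempt and no reset: what is moved stays moved. The work goes in short steps, Python scripts to look and compute and a shell command to move; the robot and the scene stay as the last step left them, time stands still between calls to the robot, and variables do not carry over. Pictures are saved under pics/ and viewed, at most 10 in all, crops included, and the job is handed in when it is done.

```bash
mkdir -p pics && python3 - <<'E'
from plant import sensors, viewer
import cv2, numpy as np
o=sensors.get_obs(); print({k:np.round(v,4).tolist() for k,v in o.items()})
for n in ("scene","top"):
    cv2.imwrite(f"pics/{n}0.png",viewer.snapshot(n)[:,:,::-1])
    p=viewer.camera_params(n); print(n,{k:np.round(v,3).tolist() for k,v in p.items()})
E
```

```text
{'clock': 0.0, 'joint_pos': [-53.964, 20.5919, 0.6325, -0.0222, -70.1357, -16.5083], 'qvel': [0.122, -0.042, -0.0318, -0.0121, -0.1189, 0.1802], 'tau': [-0.0004, -58.2714, 29.3048, 6.9969, 0.0069, -0.0002], 'tool_pos': [0.2254, -0.6356, 0.195], 'orientation': [179.9028, -0.007, -160.4799], 'force': [-0.8516, -0.1457, -0.6059], 'moment': [-0.0389, 0.0034, -0.0372], 'gripper_force': 0.0, 'opening': 0.0876}
scene {'fx': 395.888, 'fy': 395.888, 'cx': 281.037, 'cy': 210.46, 'extrinsics': [[0.754, 0.657, 0.022, -0.347], [-0.44, 0.479, 0.76, 0.171], [0.488, -0.582, 0.65, -1.324], [0.0, 0.0, 0.0, 1.0]]}
top {'fx': 390.719, 'fy': 390.719, 'cx': 277.106, 'cy': 212.006, 'extrinsics': [[0.03, -1.0, 0.005, -0.017], [0.994, 0.03, 0.105, -0.513], [-0.105, 0.001, 0.994, -0.844], [0.0, 0.0, 0.0, 1.0]]}
```

View pics/scene0.png

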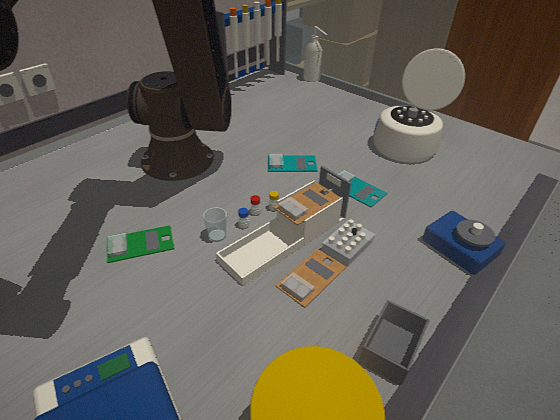

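View pics/top0.png

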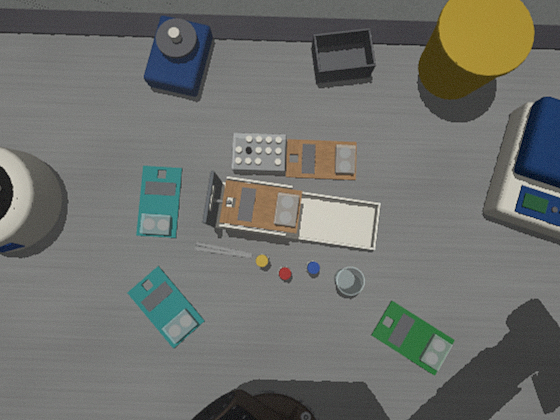

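The brown pack on the dispenser is at top (260,208). Look-alikes are the brown spare on the bench (321,159), green (412,338), and turquoise (160,200) and (166,305). I choose the one on the peg at (260,208) and check it in a close crop.

```bash
python3 - <<'E'
import cv2
i=cv2.imread("pics/top0.png")[165:260,195:390]
cv2.imwrite("pics/crop0.png",cv2.resize(i,None,fx=4,fy=4,interpolation=cv2.INTER_CUBIC))
E
```

```text
(no output)
```

View pics/crop0.png

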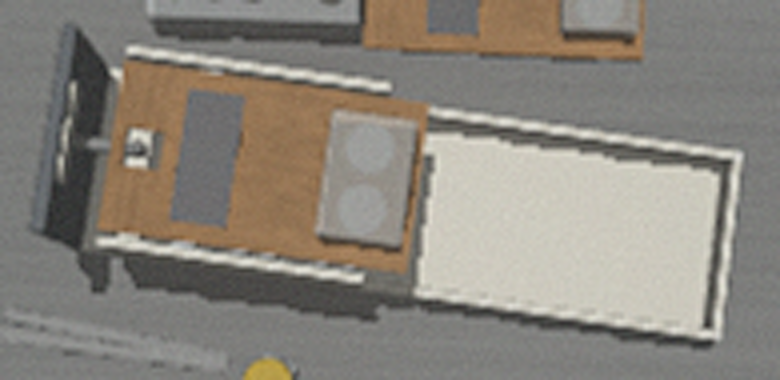

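```bash
cat > h.py <<'E'
import numpy as np, cv2
from scipy.optimize import least_squares
from plant import sensors, viewer
def proj(P,p):
    c=(p["extrinsics"]@np.c_[P,np.ones(len(P))].T)[:3]
    return np.c_[p["cx"]+p["fx"]*c[0]/-c[2], p["cy"]+p["fy"]*(-c[1])/-c[2]]
def place(P,q):
    c,s=np.cos(q[2]),np.sin(q[2])
    return P@np.array([[c,s,0],[-s,c,0],[0,0,1]])+[q[0],q[1],0]
def fit(P,uv,p,q0):
    r=least_squares(lambda q:(proj(place(P,q),p)-uv).ravel(),q0)
    return r.x,r.fun.reshape(-1,2)
E
python3 - <<'E'
from h import *
p=viewer.camera_params("top")
full=lambda a:(np.array(a,float)+.5)/4-.5+[195,165]
D=np.array([[-290,-53,30],[-290,53,30],[50,-50.5,88],[-90,-50.5,88],[50,50.5,88],[-90,50.5,88]])/1e3
uv=full([[742,153],[718,342],[127,52],[392,87],[98,241],[363,278]])
q,r=fit(D,uv,p,[.5,.05,1.5]); print("disp",q[:2],np.degrees(q[2]),r.round(1).tolist())
K=np.array([[-81,-45,84],[-81,45,84],[64,0,84]])/1e3
k,r=fit(K,full([[428,107],[407,272],[140,149]]),p,q); print("pack",k[:2],np.degrees(k[2]),r.round(1).tolist())
c,s=np.cos(q[2]),np.sin(q[2]); d=k[:2]-q[:2]
print("pack in disp",c*d[0]+s*d[1],-s*d[0]+c*d[1])
E
```

```text
disp [0.5213006  0.06338491] 83.42221413722542 [[0.1, -0.1], [0.5, -0.1], [-0.1, -0.5], [-0.1, 0.3], [-0.6, -0.1], [0.3, 0.4]]
pack [0.51825967 0.03399188] 83.62904974011607 [[0.1, -0.7], [-0.5, 0.5], [0.4, 0.2]]
pack in disp -0.02954788924171973 -0.0003461194402099017
```

```bash
cat >> h.py <<'E'
from scipy.spatial.transform import Rotation as Ro
Q=np.array([.5213,.0634,np.radians(83.5)])
def rel(x,y,z,yaw=-96.5):
    """dispenser-frame target -> shift (m) and rotvec (deg) in the tool axes"""
    o=sensors.get_obs(); R=Ro.from_euler("xyz",o["orientation"],degrees=True)
    t=place(np.array([[x,y,z]]),Q)[0]
    T=Ro.from_euler("xyz",[180,0,yaw],degrees=True)
    print("clock",o["clock"],"shift",R.inv().apply(t-o["tool_pos"]).round(4),"turn",(R.inv()*T).as_rotvec(degrees=True).round(2),"F",o["force"].round(1))
def where():
    o=sensors.get_obs(); d=o["tool_pos"][:2]-Q[:2]; c,s=np.cos(Q[2]),np.sin(Q[2])
    print("clock",o["clock"],"disp",np.round([c*d[0]+s*d[1],-s*d[0]+c*d[1],o["tool_pos"][2]],4),"F",o["force"].round(1),"rpy",o["orientation"].round(1))
E
python3 -c "
from h import *
rel(-.045,0,.17)"
```

```text
clock 0.1 shift [-0.4927  0.5196  0.0258] turn [ 8.000e-02  4.000e-02 -6.398e+01] F [ 0.2  1.  -0.1]
```

```bash
python3 -m pendant '[[-1,[-0.4927,0.5196,0.0],[0,0,-64]],[-1,[-0.4927,0.5196,0.0],[0,0,-64]],[-1,[-0.4927,0.5196,0.0],[0,0,-64]],[-1,[-0.4927,0.5196,0.0],[0,0,-64]],[-1,[-0.4927,0.5196,0.0],[0,0,-64]],[-1,[-0.4927,0.5196,0.0],[0,0,-64]],[-1,[-0.4927,0.5196,0.0],[0,0,-64]],[-1,[-0.4927,0.5196,0.0],[0,0,-64]],[-1,[-0.4927,0.5196,0.0],[0,0,-64]],[-1,[-0.4927,0.5196,0.0],[0,0,-64]]]' && python3 -c "
from h import *
rel(-.045,0,.17)"
```

```text
clock: 0.93
tool_pos: [0.3949, -0.2534, 0.196]
orientation: [-180.0, 0.0, -96.0]
force: [1.4, -1.2, 0.9]
opening: 0.0266
gripper_force: 0.0
clock 0.9333 shift [-0.2833 -0.092   0.026 ] turn [-0.01  0.01  0.46] F [ 1.4 -1.2  0.9]
```

```bash
python3 -m pendant '[[-1,[-0.283,-0.092,0.026],[0,0,0.46]],[-1,[-0.283,-0.092,0.026],[0,0,0.46]],[-1,[-0.283,-0.092,0.026],[0,0,0.46]],[-1,[-0.283,-0.092,0.026],[0,0,0.46]],[-1,[-0.283,-0.092,0.026],[0,0,0.46]],[-1,[-0.283,-0.092,0.026],[0,0,0.46]],[-1,[-0.283,-0.092,0.026],[0,0,0.46]],[-1,[-0.283,-0.092,0.026],[0,0,0.46]],[-1,[-0.283,-0.092,0.026],[0,0,0.46]],[-1,[-0.283,-0.092,0.026],[0,0,0.46]]]' && python3 -c "
from h import *
where()
p=viewer.camera_params('wrist')
cv2.imwrite('pics/wrist1.png',viewer.snapshot('wrist')[:,:,::-1])
np.savez('w1.npz',**p)
print(p['fx'],np.round(p['extrinsics'],3).tolist())
cv2.imwrite('pics/scene1.png',viewer.snapshot('scene')[:,:,::-1])"
```

```text
clock: 1.77
tool_pos: [0.5176, 0.0158, 0.1694]
orientation: [179.9, -0.0, -96.9]
force: [0.8, 0.2, -0.7]
opening: 0.0006
gripper_force: 0.0
clock 1.7667 disp [-0.0478 -0.0017  0.1694] F [ 0.8  0.2 -0.7] rpy [179.9  -0.  -96.9]
323.48966404217543 [[-0.993, 0.12, 0.001, 0.512], [-0.115, -0.954, -0.275, 0.102], [-0.032, -0.273, 0.961, -0.343], [0.0, 0.0, 0.0, 1.0]]
```

View pics/wrist1.png

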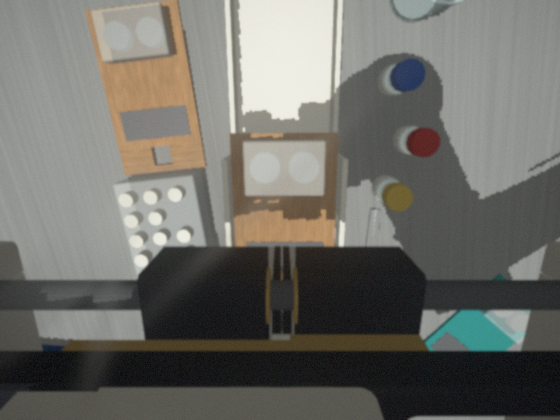

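The wrist view shows the brown pack's front edge at (230,133)–(340,133) and the blister's rear edge at about rows 195–197. The fingers are above the bare card behind it. Next I check the pack fit against this view.

```bash
python3 - <<'E'
from h import *
p=dict(np.load('w1.npz'))
for k in ("fx","fy","cx","cy"): p[k]=float(p[k])
P=np.array([[-110.5,-45,84],[-110.5,45,84],[-60.5,-33,84],[-60.5,33,84],[-60.5,-33,100],[-60.5,33,100],[-105.5,-33,100],[-105.5,33,100]])/1e3
print(proj(place(P,Q),p).round(1).tolist())
rel(-.045,0,.12)
E
```

```text
[[228.7, 131.8], [338.4, 131.0], [245.6, 191.3], [322.1, 190.8], [243.5, 195.6], [324.5, 195.0], [241.2, 139.2], [326.2, 138.6]]
clock 1.8667 shift [-0.0038  0.0017  0.0499] turn [ 0.03 -0.01 -0.47] F [ 0.8  0.8 -0.2]
```

```bash
python3 -m pendant '[[-1,[-0.003,0.0015,0.035],[0,0,0]],[-1,[-0.003,0.0015,0.06],[0,0,0]],[-1,[-0.003,0.0015,0.06],[0,0,0]],[-1,[-0.003,0.0015,0.06],[0,0,0]]]' && python3 -c "
from h import *
rel(-.045,0,.084);where()"
```

```text
clock: 2.2
tool_pos: [0.516, 0.0172, 0.1098]
orientation: [179.9, -0.1, -97.0]
force: [0.6, 0.2, 0.9]
opening: 0.0005
gripper_force: 0.0
clock 2.2 shift [-0.0016 -0.0001  0.0258] turn [ 0.11 -0.08 -0.51] F [0.6 0.2 0.9]
clock 2.2 disp [-0.0465  0.      0.1098] F [0.6 0.2 0.9] rpy [ 1.799e+02 -1.000e-01 -9.700e+01]
```

```bash
python3 -m pendant '[[-1,[-0.001,0,0.012],[0,0,-0.5]],[-1,[-0.001,0,0.018],[0,0,-0.5]],[-1,[-0.001,0,0.022],[0,0,-0.5]],[-1,[-0.001,0,0.025],[0,0,-0.5]],[-1,[-0.001,0,0.028],[0,0,-0.5]],[-1,[-0.001,0,0.031],[0,0,-0.5]],[-1,[-0.001,0,0.034],[0,0,-0.5]],[-1,[-0.001,0,0.037],[0,0,-0.5]],[-1,[-0.001,0,0.037],[0,0,-0.5]]]' && python3 -c "
from h import *
where()"
```

```text
clock: 2.95
tool_pos: [0.5167, 0.0195, 0.0724]
orientation: [180.0, -0.0, -96.4]
force: [0.4, -0.0, 1.1]
opening: 0.0007
gripper_force: 0.0
clock 2.95 disp [-0.0441 -0.0004  0.0724] F [ 0.4 -0.   1.1] rpy [180.   -0.  -96.4]
```

```bash
python3 -m pendant '[[-1,[0,0,0.002],[0,0,0]],[-1,[0,0,0.004],[0,0,0]],[-1,[0,0,0.006],[0,0,0]],[-1,[0,0,0.006],[0,0,0]]]' && python3 -c "
from h import *
where()
cv2.imwrite('pics/scene2.png',viewer.snapshot('scene')[130:260,200:370,::-1].repeat(4,0).repeat(4,1))"
```

```text
clock: 3.28
tool_pos: [0.5168, 0.0196, 0.0665]
orientation: [180.0, -0.0, -96.4]
force: [-0.5, -0.3, -0.5]
opening: 0.0004
gripper_force: 0.0
clock 3.2833 disp [-0.0441 -0.0005  0.0665] F [-0.5 -0.3 -0.5] rpy [180.   -0.  -96.4]
```

View pics/scene2.png

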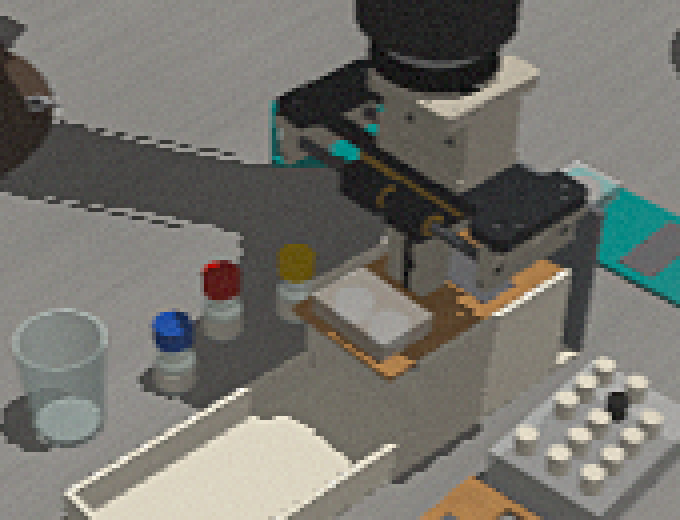

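```bash
python3 - <<'E'
from h import *
p=viewer.camera_params("scene")
P=np.array([[-44,0,66.5],[-44,0,84],[-110,-45,84],[-110,45,84],[-60,45,84],[52,-45,84],[52,45,84],[-90,-50,88],[-90,50,88]])/1e3
print(((proj(place(P,Q),p)-[200,130])*4).round().tolist())
th=.4;c,s=np.cos(th),np.sin(th)
T=P.copy();z=P[:,2]-.08;T[:,0]=c*P[:,0]-s*z;T[:,2]=.08+s*P[:,0]+c*z
print(((proj(place(T,Q),p)-[200,130])*4).round().tolist()[2:7]);
o=sensors.get_obs();print(o["tau"].round(2),o["force"],o["joint_pos"])
E
```

```text
[[411.0, 316.0], [412.0, 295.0], [388.0, 376.0], [290.0, 304.0], [347.0, 273.0], [562.0, 268.0], [464.0, 207.0], [417.0, 361.0], [308.0, 283.0]]
[[392.0, 421.0], [298.0, 350.0], [349.0, 298.0], [560.0, 247.0], [461.0, 186.0]]
[ 0.00e+00 -4.16e+01  2.31e+01  5.51e+00  4.00e-02  0.00e+00] [-0.57084391  0.28192384  0.95628977] [ 2.39288829e+01  1.30155779e+01 -2.88802629e+01 -4.12889082e-03
 -4.81323981e+01 -3.03629969e+01]
```

```bash
python3 - <<'E'
from h import *
where()
s=viewer.snapshot('scene')[175:215,270:345,::-1]; w=viewer.snapshot('wrist')[120:420,120:440,::-1]
p=viewer.camera_params('wrist')
a=cv2.resize(s,(450,240),interpolation=cv2.INTER_CUBIC)
b=cv2.resize(w,(320,300))
im=np.zeros((300,780,3),np.uint8); im[:240,:450]=a; im[:,455:775]=b
cv2.imwrite('pics/mix3.png',im)
q=viewer.camera_params("scene")
P=np.array([[-44,0,66.5],[-44,0,84],[-44,0,90],[-60,-33,100],[-60,33,100]])/1e3
print(((proj(place(P,Q),q)-[270,175])*6).round().tolist()); print((proj(place(P,Q),p)-[120,120]+[455,0]).round().tolist())
E
```

```text
clock 3.3333 disp [-0.0441 -0.0006  0.0667] F [-0.6  0.3  1. ] rpy [180.   -0.  -96.4]
[[196.0, 204.0], [198.0, 173.0], [199.0, 162.0], [229.0, 197.0], [120.0, 123.0]]
[[619.0, 121.0], [619.0, 132.0], [619.0, 137.0], [554.0, 116.0], [684.0, 116.0]]
```

View pics/mix3.png

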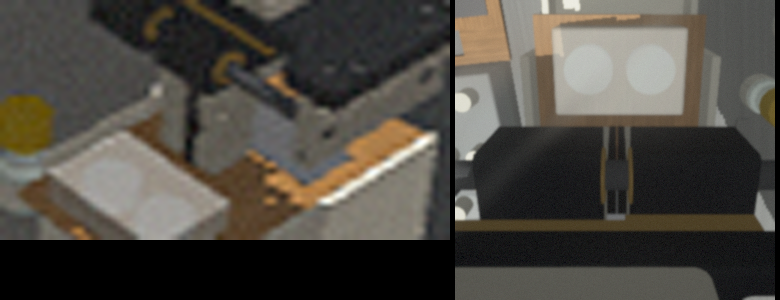

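The picture shows the pack still level (front corners where the level fit puts them), with the fingertips just above or at the card at about (200,172). So the tips sit higher than the reported TCP. I go down gently and watch the force.

```bash
for k in 1 2 3; do python3 -m pendant '[[-1,[0,0,0.0015],[0,0,0]],[-1,[0,0,0.003],[0,0,0]],[-1,[0,0,0.003],[0,0,0]]]' >/dev/null; python3 -c "
from h import *
where()"; done
```

```text
clock 3.6833 disp [-0.044  -0.0006  0.0637] F [-0.5 -1.2  0.1] rpy [180.   -0.  -96.4]
clock 3.9333 disp [-0.0441 -0.0005  0.0606] F [-0.4  0.6 -0.3] rpy [180.   -0.  -96.4]
clock 4.1833 disp [-0.0441 -0.0005  0.0576] F [-0.6  0.3  0.7] rpy [180.   -0.  -96.4]
```

```bash
python3 - <<'E'
from h import *
b=cv2.imread('pics/scene0.png')[:,:,::-1].astype(int); s=viewer.snapshot('scene').astype(int)
for u in (282,290): print([tuple(b[v,u]) for v in range(212,228,2)],"\n",[tuple(s[v,u]) for v in range(212,228,2)])
from plant import ctrl; print([ (k,getattr(ctrl,k)) for k in dir(ctrl) if k[0]!='_'])
E
```

```text
[(np.int64(155), np.int64(109), np.int64(63)), (np.int64(95), np.int64(75), np.int64(57)), (np.int64(112), np.int64(107), np.int64(100)), (np.int64(108), np.int64(103), np.int64(94)), (np.int64(110), np.int64(110), np.int64(97)), (np.int64(109), np.int64(105), np.int64(96)), (np.int64(111), np.int64(105), np.int64(96)), (np.int64(109), np.int64(105), np.int64(97))] 
 [(np.int64(86), np.int64(63), np.int64(40)), (np.int64(93), np.int64(76), np.int64(52)), (np.int64(111), np.int64(109), np.int64(99)), (np.int64(110), np.int64(106), np.int64(97)), (np.int64(115), np.int64(108), np.int64(97)), (np.int64(115), np.int64(112), np.int64(99)), (np.int64(111), np.int64(107), np.int64(97)), (np.int64(111), np.int64(106), np.int64(96))]
[(np.int64(126), np.int64(117), np.int64(108)), (np.int64(95), np.int64(86), np.int64(80)), (np.int64(85), np.int64(77), np.int64(67)), (np.int64(150), np.int64(107), np.int64(63)), (np.int64(83), np.int64(68), np.int64(54)), (np.int64(110), np.int64(107), np.int64(101)), (np.int64(110), np.int64(107), np.int64(99)), (np.int64(111), np.int64(107), np.int64(99))] 
 [(np.int64(127), np.int64(119), np.int64(110)), (np.int64(87), np.int64(78), np.int64(71)), (np.int64(90), np.int64(82), np.int64(73)), (np.int64(154), np.int64(115), np.int64(65)), (np.int64(85), np.int64(72), np.int64(56)), (np.int64(109), np.int64(107), np.int64(99)), (np.int64(110), np.int64(110), np.int64(98)), (np.int64(113), np.int64(110), np.int64(103))]
[('PlanningError', <class 'plant.PlanningError'>), ('hold_point_z', 0.0188)]
```

```bash
python3 - <<'E'
from h import *
where(); o=sensors.get_obs()
im=np.zeros((560,800,3),np.uint8)
for n,(r0,c0,h,w),x in (("scene",(120,262,112,80),0),("top",(155,195,112,80),400)):
    s=viewer.snapshot(n)[:,:,::-1]; p=viewer.camera_params(n)
    a=cv2.resize(s[r0:r0+h,c0:c0+w],None,fx=5,fy=5,interpolation=cv2.INTER_CUBIC)
    R=Ro.from_euler("xyz",o["orientation"],degrees=True)
    L=o["tool_pos"]+R.apply(np.array([[0,0,0],[0,0,-.066],[.0095,.021,0],[.0095,-.021,0],[.039,.0965,-.066],[.039,-.0965,-.066],[-.039,-.0965,-.066],[-.039,.0965,-.066]]))
    uv=((proj(L,p)-[c0,r0])*5).astype(int); print(uv.tolist())
    for i,t in enumerate(uv): cv2.circle(a,tuple(int(k) for k in t),3,(0,0,255) if i<4 else (255,0,255),-1)
    im[:,x:x+400]=a
cv2.imwrite('pics/mix4.png',im)
E
```

```text
clock 4.2333 disp [-0.0441 -0.0006  0.0577] F [0.8 0.6 0.5] rpy [180.   -0.  -96.4]
[[202, 457], [210, 359], [162, 446], [218, 485], [27, 303], [297, 488], [406, 418], [135, 247]]
[[362, 268], [359, 249], [377, 319], [391, 223], [422, 505], [489, 26], [297, 0], [225, 476]]
```

View pics/mix4.png

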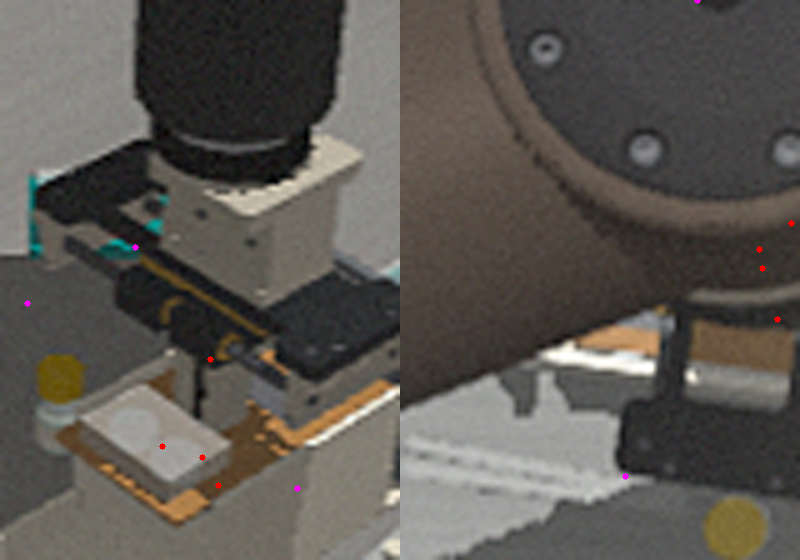

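```bash
cat >> h.py <<'E'
def cols(us=(306,308,310,312)):
    s=viewer.snapshot('scene').astype(int)
    for u in us: print(u,"".join("%4d"%(s[v,u,0]-s[v,u,2]) for v in range(188,216)))
E
python3 -c "
from h import *
where();cols()"
python3 -m pendant '[[-1,[0,0,-0.008],[0,0,0]],[-1,[0,0,-0.02],[0,0,0]],[-1,[0,0,-0.02],[0,0,0]],[-1,[0,0,-0.02],[0,0,0]]]' >/dev/null
python3 -c "
from h import *
where();cols()"
```

```text
clock 4.3333 disp [-0.044  -0.0007  0.058 ] F [-0.9 -0.5  0.3] rpy [180.   -0.  -96.4]
306   49  49  49  61  -4  10  15  16  16  16  13  12  15   9   8  15  13   9  40  25  15  16  16  17  14  19  40  47
308   16 -13   2  16   8  12  13  12  17  11  14  14  14  13  14  11   9  38  49  46  36  32  45  40  44  40  49  45
310   20   0  -3   5   1  13  12  13  12  15  14  11  13  12   9  15  34  42  42  45  41  44  46  47  49  44  48  49
312    3   7   4   2  -5  -6  11   7   1   5   1  -2  62  45  46  47  44  46  42  41  38  44  49  39  43  45  47  13
clock 4.7167 disp [-0.0437 -0.0014  0.0789] F [-0.   0.2 -0.5] rpy [-1.799e+02  1.000e-01 -9.640e+01]
306   14   9  11  12  15  10  18  15  16   9  11   9  23  43  44  41  45  45  49  23  16  17  17  16  13  16  42  48
308   11  13  13  12  14  15  16  14  15   6   6  78  38  46  45  46  41  36  51  46  34  33  40  34  44  49  38  50
310   14  14  17  12  15  17   9  13  14  11  12 103  83  31  42  47  43  42  39  50  44  42  44  40  43  45  43  49
312    6  15  17  -4   7  12   7   7   5  -4  -7 -10  73 107  39  39  40  40  42  40  43  45  48  45  43  46  45  20
```

Finger bottom in the scene image is at row 204 (column 310) and the card plane is at about row 206. The real tips are therefore about 30 mm above the reported TCP, with contact expected near a reported z of 0.053. I carry on by force.

```bash
python3 -m pendant '[[-1,[0,0,0.01],[0,0,0]],[-1,[0,0,0.02],[0,0,0]],[-1,[0,0,0.02],[0,0,0]]]' >/dev/null; for k in 1 2 3 4; do python3 -m pendant '[[-1,[0,0,0.0015],[0,0,0]],[-1,[0,0,0.003],[0,0,0]],[-1,[0,0,0.003],[0,0,0]]]' >/dev/null; python3 -c "
from h import *
where()"; done
```

```text
clock 5.2667 disp [-0.0441 -0.0006  0.0545] F [ 0.3 -0.6  0.3] rpy [180.   -0.  -96.4]
clock 5.5167 disp [-0.044  -0.001   0.0521] F [ 0.1 -1.5  3.2] rpy [-180.     0.   -96.4]
clock 5.7667 disp [-0.044  -0.001   0.0489] F [ 0.8 -1.7  1.8] rpy [-180.     0.   -96.4]
clock 6.0167 disp [-0.0439 -0.0009  0.0458] F [ 0.6 -1.5  3.5] rpy [-180.     0.   -96.4]
```

```bash
for k in 1 2 3; do python3 -m pendant '[[-1,[0,0,0.0015],[0,0,0]],[-1,[0,0,0.003],[0,0,0]],[-1,[0,0,0.003],[0,0,0]]]' >/dev/null; python3 -c "
from h import *
where()"; done;  python3 -c "
from h import *
cv2.imwrite('pics/mix5.png',cv2.resize(viewer.snapshot('scene')[120:240,240:350,::-1],None,fx=4,fy=4,interpolation=cv2.INTER_CUBIC))"
```

```text
clock 6.2667 disp [-0.0437 -0.001   0.0428] F [0.6 0.5 4.3] rpy [-180.     0.   -96.4]
clock 6.5167 disp [-0.0438 -0.0009  0.0398] F [1.2 1.2 4.7] rpy [-180.     0.   -96.4]
clock 6.7667 disp [-0.044  -0.0009  0.0369] F [0.9 0.4 5.5] rpy [-180.    -0.   -96.4]
```

View pics/mix5.png

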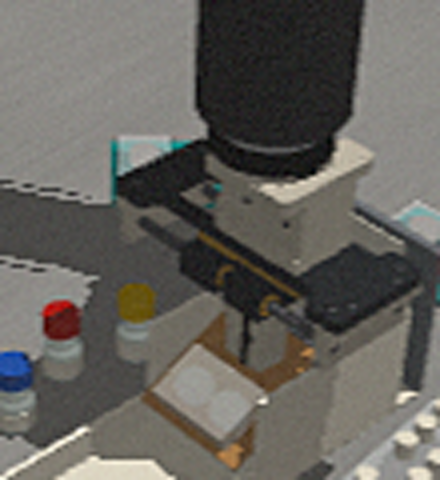

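The pack is clearly tilted on the lowered flap, with its front corner down at (230,455), and the fingers press the card behind the blister at (245,350). I press the last few millimetres to the stop.

```bash
for k in 1 2; do python3 -m pendant '[[-1,[0,0,0.001],[0,0,0]],[-1,[0,0,0.002],[0,0,0]],[-1,[0,0,0.002],[0,0,0]]]' >/dev/null; python3 -c "
from h import *
where()"; done
```

```text
clock 7.0667 disp [-0.044  -0.0008  0.035 ] F [0.8 0.5 4.7] rpy [-180.    -0.   -96.4]
clock 7.3167 disp [-0.044  -0.0009  0.0332] F [-0.6  0.3  7.1] rpy [-180.    -0.   -96.4]
```

```bash
for k in 1 2; do python3 -m pendant '[[-1,[0.0015,0,0.0012],[0,0,0]],[-1,[0.003,0,0.002],[0,0,0]],[-1,[0.0045,0,0.0028],[0,0,0]],[-1,[0.006,0,0.0037],[0,0,0]],[-1,[0.006,0,0.0037],[0,0,0]]]' >/dev/null; python3 -c "
from h import *
where()"; done
```

```text
clock 7.7333 disp [-0.0502 -0.001   0.0296] F [ 0.8 -0.8  6.7] rpy [-180.    -0.   -96.4]
clock 8.15 disp [-0.0562 -0.0012  0.026 ] F [ 0.3 -0.5  7.5] rpy [-180.     0.   -96.4]
```

```bash
for k in 1 2 3; do python3 -m pendant '[[-1,[0.0015,0,0.0009],[0,0,0]],[-1,[0.003,0,0.0018],[0,0,0]],[-1,[0.0045,0,0.0027],[0,0,0]],[-1,[0.006,0,0.0036],[0,0,0]],[-1,[0.006,0,0.0036],[0,0,0]]]' >/dev/null; python3 -c "
from h import *
where()"; done
python3 -c "
from h import *
cv2.imwrite('pics/mix6.png',cv2.resize(viewer.snapshot('scene')[120:280,200:350,::-1],None,fx=4,fy=3.7,interpolation=cv2.INTER_CUBIC))"
```

```text
clock 8.5667 disp [-0.0621 -0.0013  0.0225] F [ 0.4 -0.7  8.6] rpy [-179.9    0.   -96.4]
clock 8.9833 disp [-0.0681 -0.0015  0.019 ] F [ 0.6 -1.1  9.4] rpy [-179.9    0.   -96.4]
clock 9.4 disp [-0.074  -0.0016  0.0155] F [ 1.  -0.5  9.6] rpy [-179.9    0.   -96.4]
```

View pics/mix6.png

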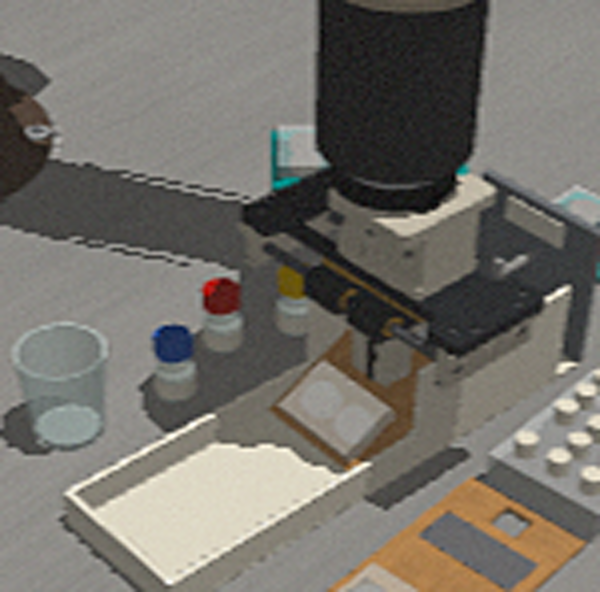

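The pack has slid off: the peg's tip is now bare at (510,260) behind it, and the blister is at (340,415) heading into the tray. I slide a little further with the flap held down.

```bash
for k in 1 2; do python3 -m pendant '[[-1,[0.0015,0,0.0008],[0,0,0]],[-1,[0.003,0,0.0016],[0,0,0]],[-1,[0.0045,0,0.0024],[0,0,0]],[-1,[0.006,0,0.0032],[0,0,0]],[-1,[0.006,0,0.0032],[0,0,0]]]' >/dev/null; python3 -c "
from h import *
where()"; done
```

```text
clock 9.8667 disp [-0.0798 -0.0018  0.0124] F [-0.  -0.2 10.3] rpy [-179.9    0.   -96.4]
clock 10.2833 disp [-0.0857 -0.0017  0.0092] F [ 0.2  1.5 11.4] rpy [-179.9    0.   -96.4]
```

```bash
for k in 1 2; do python3 -m pendant '[[-1,[0.003,0,0],[0,0,0]],[-1,[0.006,0,0],[0,0,0]],[-1,[0.009,0,0],[0,0,0]],[-1,[0.012,0,0],[0,0,0]],[-1,[0.015,0,0],[0,0,0]],[-1,[0.018,0,0],[0,0,0]],[-1,[0.018,0,0],[0,0,0]]]' >/dev/null; python3 -c "
from h import *
where()"; done
python3 -c "
from h import *
cv2.imwrite('pics/mix7.png',cv2.resize(viewer.snapshot('scene')[120:280,200:350,::-1],None,fx=4,fy=3.7,interpolation=cv2.INTER_CUBIC))"
```

```text
clock 10.8667 disp [-0.1046 -0.0007  0.0083] F [0.4 0.9 3.1] rpy [180.   -0.  -96.5]
clock 11.45 disp [-0.1226 -0.0008  0.0084] F [-0.1  0.2  5. ] rpy [-180.    -0.   -96.5]
```

View pics/mix7.png

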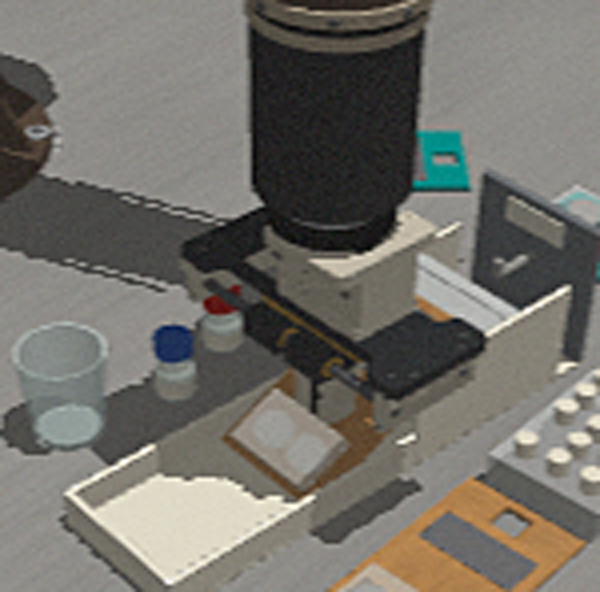

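The pack is sliding into the tray, with its blister at (285,440), and the flap is rising behind it at (465,300); nothing else has been touched. I keep pushing horizontally and check the rest numerically.

```bash
for k in 1 2 3 4; do python3 -m pendant '[[-1,[0.003,0,0],[0,0,0]],[-1,[0.006,0,0],[0,0,0]],[-1,[0.009,0,0],[0,0,0]],[-1,[0.012,0,0],[0,0,0]],[-1,[0.015,0,0],[0,0,0]],[-1,[0.015,0,0],[0,0,0]]]' >/dev/null; python3 -c "
from h import *
where()"; done
python3 -c "
from h import *
p=viewer.camera_params('top')
c=np.array([(349,279)])
r=least_squares(lambda q:(proj(np.array([[q[0],q[1],.04]]),p)-c).ravel(),[.4,-.1]).x; d=r-Q[:2];c,s=np.cos(Q[2]),np.sin(Q[2]);print('beaker',c*d[0]+s*d[1],-s*d[0]+c*d[1])"
```

```text
clock 12.0 disp [-0.1373 -0.0009  0.0084] F [0.6 1.1 4.6] rpy [-180.     0.   -96.4]
clock 12.5 disp [-0.1523 -0.001   0.0085] F [0.9 1.2 5. ] rpy [-180.     0.   -96.4]
clock 13.0 disp [-0.1673 -0.0011  0.0085] F [0.2 0.6 5.2] rpy [-180.     0.   -96.4]
clock 13.5 disp [-0.1823 -0.0009  0.0083] F [1.3 0.1 3.3] rpy [180.   -0.  -96.4]
beaker -0.2397970960543345 0.12360923450021767
```

```bash
for k in 1 2 3; do python3 -m pendant '[[-1,[0.0025,0,0],[0,0,0]],[-1,[0.005,0,0],[0,0,0]],[-1,[0.005,0,0],[0,0,0]]]' >/dev/null; python3 -c "
from h import *
where()"; done
python3 - <<'E'
from h import *
p=viewer.camera_params('scene')
s=viewer.snapshot('scene')[:,:,::-1]; cv2.imwrite('pics/s8.png',s)
h=cv2.cvtColor(s,cv2.COLOR_BGR2HSV)
m=cv2.inRange(h,(5,90,50),(20,255,255)); n,l,st,ce=cv2.connectedComponentsWithStats(m)
for i in range(1,n):
    if st[i,4]>15: print(st[i].tolist(),ce[i].round())
# predicted outlines
P=np.array([[-90,-46,80],[-90,46,80],[-285,-48,4],[-285,48,4],[-285,-48,30],[-285,48,30],[-90,-50,88],[-90,50,88]])/1e3
print(proj(place(P,Q),p).round().tolist())
E
```

```text
clock 13.75 disp [-0.1876  0.0002  0.0078] F [-0.2  0.8 -0.3] rpy [179.9  -0.  -96.5]
clock 14.0 disp [-0.1925 -0.0005  0.0081] F [-0.1  0.3  0.1] rpy [180.   -0.  -96.4]
clock 14.25 disp [-0.1974 -0.0008  0.0083] F [-0.5 -0.1  0.3] rpy [180.   -0.  -96.4]
[434, 0, 126, 142, 12905] [505.  62.]
[252, 222, 14, 11, 19] [258. 227.]
[256, 231, 6, 6, 16] [258. 233.]
[289, 235, 11, 9, 40] [294. 240.]
[234, 243, 48, 26, 189] [259. 255.]
[275, 249, 72, 59, 1148] [314. 275.]
[[303.0, 222.0], [278.0, 204.0], [243.0, 283.0], [219.0, 260.0], [242.0, 276.0], [218.0, 253.0], [304.0, 220.0], [277.0, 201.0]]
```

The force has dropped to zero, so the pack's tail has left the flap. I lift clear and measure the pack and the flap.

```bash
python3 -m pendant '[[-1,[-0.002,0,-0.02],[0,0,0]],[-1,[-0.002,0,-0.05],[0,0,0]],[-1,[-0.002,0,-0.09],[0,0,0]],[-1,[-0.002,0,-0.13],[0,0,0]],[-1,[-0.002,0,-0.16],[0,0,0]]]' >/dev/null; python3 -m pendant '[[-1,[0.04,0,0],[0,0,0]],[-1,[0.08,0,0],[0,0,0]],[-1,[0.12,0,0],[0,0,0]],[-1,[0.16,0,0],[0,0,0]],[-1,[0.2,0,0],[0,0,0]],[-1,[0.24,0,0],[0,0,0]],[-1,[0.28,0,0],[0,0,0]],[-1,[0.28,0,0],[0,0,0]]]'
python3 - <<'E'
from h import *
for n in ("top","scene"):
    p=viewer.camera_params(n); s=viewer.snapshot(n)[:,:,::-1]; cv2.imwrite(f'pics/{n}9.png',s)
    h=cv2.cvtColor(s,cv2.COLOR_BGR2HSV)
    m=cv2.inRange(h,(5,90,60),(20,255,255)); k,l,st,ce=cv2.connectedComponentsWithStats(m)
    for i in range(1,k):
        if st[i,4]>40: print(n,st[i].tolist(),cv2.boxPoints(cv2.minAreaRect(np.argwhere(l==i)[:,::-1].astype(np.float32))).round().tolist())
    for cx in (-.165,-.175,-.185):
        P=np.array([[-81,-45,8],[-81,45,8],[81,45,8],[81,-45,8]])/1e3+[cx,0,0]
        print(cx,proj(place(P,Q),p).round(1).tolist())
    F=np.array([[-90,-46,80],[-90,46,80],[0,46,80],[0,-46,80]])/1e3
    print("flap level",proj(place(F,Q),p).round(1).tolist())
E
```

```text
clock: 15.38
tool_pos: [0.4672, -0.4143, 0.1675]
orientation: [179.9, -0.1, -96.7]
force: [0.1, 0.5, 0.6]
opening: 0.0005
gripper_force: 0.0
top [286, 139, 70, 41, 1487] [[285.0, 177.0], [287.0, 139.0], [356.0, 142.0], [355.0, 180.0]]
top [290, 196, 66, 48, 1299] [[287.0, 234.0], [292.0, 196.0], [356.0, 205.0], [351.0, 243.0]]
-0.165 [[358.2, 204.6], [353.4, 243.6], [282.5, 233.4], [288.0, 194.5]]
-0.175 [[362.5, 205.2], [357.7, 244.3], [286.8, 234.0], [292.3, 195.1]]
-0.185 [[366.8, 205.8], [362.1, 244.9], [291.2, 234.7], [296.6, 195.8]]
flap level [[292.0, 189.3], [285.9, 232.5], [243.1, 226.4], [249.8, 183.3]]
scene [434, 0, 126, 142, 12674] [[431.0, 125.0], [456.0, -18.0], [571.0, 2.0], [547.0, 145.0]]
scene [234, 223, 66, 46, 683] [[233.0, 251.0], [287.0, 218.0], [300.0, 239.0], [246.0, 272.0]]
scene [275, 249, 72, 59, 1147] [[275.0, 285.0], [320.0, 240.0], [346.0, 266.0], [301.0, 311.0]]
-0.165 [[254.6, 272.6], [231.8, 251.9], [279.4, 223.4], [302.6, 241.0]]
-0.175 [[251.4, 274.7], [228.6, 253.9], [276.7, 225.0], [299.9, 242.8]]
-0.185 [[248.1, 276.9], [225.4, 255.8], [274.0, 226.7], [297.1, 244.6]]
flap level [[302.9, 221.7], [278.0, 203.9], [302.5, 190.1], [327.4, 206.5]]
```

```bash
python3 - <<'E'
from h import *
p=viewer.camera_params("scene"); a=cv2.imread('pics/scene9.png').astype(int)
X=np.arange(-60,-125,-3)/1e3
for y in (0.,.03):
    uv=proj(place(np.c_[X,0*X+y,0*X+.08],Q),p).round().astype(int)
    print([(int(x*1000),a[v,u].tolist()) for x,(u,v) in zip(X,uv)])
t0,t9=cv2.imread('pics/top0.png'),cv2.imread('pics/top9.png')
d=(cv2.absdiff(t0,t9).max(2)>45).astype(np.uint8)
n,l,st,_=cv2.connectedComponentsWithStats(d)
print([st[i].tolist() for i in range(1,n) if st[i,4]>12]); where()
E
```

```text
[(-60, [197, 199, 199]), (-63, [192, 199, 195]), (-66, [190, 198, 192]), (-69, [191, 195, 193]), (-72, [190, 195, 194]), (-75, [186, 189, 188]), (-78, [188, 193, 191]), (-81, [192, 198, 193]), (-84, [199, 201, 199]), (-87, [203, 206, 202]), (-90, [100, 104, 102]), (-93, [94, 102, 108]), (-96, [104, 114, 117]), (-99, [104, 114, 117]), (-102, [111, 118, 125]), (-105, [104, 115, 119]), (-108, [111, 119, 123]), (-111, [106, 114, 120]), (-114, [104, 113, 119]), (-117, [106, 116, 120]), (-120, [100, 116, 118]), (-123, [100, 116, 118])]
[(-60, [195, 197, 198]), (-63, [188, 197, 194]), (-66, [187, 192, 187]), (-69, [188, 192, 188]), (-72, [194, 194, 197]), (-75, [188, 193, 192]), (-78, [193, 194, 190]), (-81, [190, 192, 193]), (-84, [193, 198, 196]), (-87, [198, 206, 201]), (-90, [94, 97, 99]), (-93, [95, 99, 104]), (-96, [105, 116, 117]), (-99, [105, 116, 117]), (-102, [108, 119, 123]), (-105, [104, 112, 117]), (-108, [97, 104, 108]), (-111, [83, 87, 84]), (-114, [111, 117, 120]), (-117, [59, 63, 68]), (-120, [151, 157, 158]), (-123, [151, 157, 158])]
[[343, 24, 217, 396, 36008], [223, 181, 79, 53, 2786], [288, 198, 69, 46, 1900], [193, 379, 149, 41, 2059], [232, 410, 10, 10, 60], [381, 412, 9, 8, 35], [437, 413, 6, 7, 21]]
clock 15.4833 disp [-4.764e-01 -4.000e-04  1.675e-01] F [-1.1  0.8  0. ] rpy [179.9   0.  -96.6]
```

The flap is level: its edge shows exactly at x = -90 mm at its level height. The pack lies flat at x ≈ -0.16. Apart from the arm and its shadow, the only changes in the top view are on the dispenser. Handing in.

```bash
python3 -c "
from plant import workorder
print(workorder.close_job())"
```

```text
the job is handed in; nothing more can be done
None
```

I handed in the job after about 15.5 s: the pack came off the peg and lies flat in the tray (centre at about dispenser x = -0.16 m), the flap is back level, and I saw no bystander move; the hand-in returned no verdict.

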